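Lock the bayonet plug in the test dock and hold it

TASK

Pull open the blue-fronted drawer of the low cabinet, take out the plug with the orange grip and set it upright in the green test dock, its lugs through the slot in the top. Press it down against the spring until its collar meets the dock, turn it a quarter turn clockwise seen from above, and finish while still holding it there, pressed home and turned, since the springs push it back if you let go. Leave the blue-grip plug in its pocket in the drawer and do not shift or knock over the spray can, the screwdriver or the green detector on the bench.

Things in the scene. Friction and masses are not known exactly. Their poses are not given: they have to be found in the camera images.
- cabinet_drawer0 (a joint): how far the cabinet's only drawer is pulled out, m: 0 shut, up to 0.165. It slides along the cabinet's -x axis with about 1 N of friction.
- cabinet_drawer0_handle (a point): middle of the drawer's handle, a round steel bar 11 mm thick and 120 mm long, level, parallel to the cabinet's y axis, 35 mm in front of the drawer front, 67 mm above the bench; moves with the drawer. Its x axis points into the cabinet: the drawer comes out along its -x axis.
- cabinet: low grey cabinet fixed to the bench, 240 deep (x) x 300 wide (y) x 105 high mm; origin: centre of its underside. Its blue-fronted drawer faces its -x; drawer floor 22 mm, top edge of its front 93 mm above the bench. A black nest in the drawer has two round pockets at cabinet y -60 and +60 mm, x -50 mm when shut; each holds one plug.
- plug: the plug to fit, about 90 g; origin: centre of its underside, z up. From the bottom: brass crossbar (lugs) 40 (x) x 10 (y) x 8 high mm; stem 18 mm diameter; collar 56 mm diameter, 20 to 27 mm up; flat orange grip 44 (x) x 14 (y) mm, 27 to 62 mm up. It hangs by its collar in a pocket, origin 23 mm above the bench, x within 0.4 rad of the cabinet's. A half turn makes no difference.
- spare: a like plug with a blue grip in the other pocket of the nest; leave it there. Origin as for the plug.
- dock: green test dock fixed to the bench, a box 120 x 120 x 50 high mm. Origin: centre of its underside, z up. Its flat top is a 6 mm thick flange with a keyed opening in the middle: a slot 46 (along dock x) x 16 (y) mm with a 24 mm square centre for the stem. White ticks mark the slot's ends, yellow ticks the turned position.
- dock_mouth (a point): centre of the keyed opening, on the dock's top face, 50 mm above the bench; axes as the dock's
- dock_press (a joint): how far the sprung seat is pressed down, m: 0 at rest, stop 0.012. A plug set in the slot rests on the seat with its underside 9 mm below the dock's top, its collar 11 mm above it, and cannot turn. The spring pushes back 4 N at first, 12 N when the collar meets the dock (0.011). Pressed over 5 mm, the lugs are below the flange and the plug can turn.
- dock_twist (a joint): how far the seat is turned with the plug, rad: 0 at rest, clockwise from above positive, stop at 1.65. The seat holds the crossbar with about 0.1 rad of play; a torsion spring pulls it back with 0.02 N m at rest and 0.16 N m at a quarter turn.
- spray_can: red spray can standing on the bench, 54 mm diameter, about 160 mm high, origin at the centre of its underside; leave alone
- screwdriver: yellow-handled screwdriver lying on the bench, 160 mm long, along its x; leave alone
- detector: green handheld detector lying on the bench, 60 x 100 x 35 mm, origin at the centre of its underside; leave alone

How it is judged:
On the way, in this order (a step that is already met when the one before it is completed fails the run):
1. the drawer is pulled open at least 90 mm (value of joint cabinet_drawer0 above 0.09 m), for 0.2 s.
2. the orange-grip plug is pressed home in the dock, not yet turned (value of joint dock_press above 0.008 m and value of joint dock_twist below 0.6 rad and horizontal distance between plug and dock_mouth below 0.006 m and z of plug in the frame of dock_mouth below -0.015 m), for 0.1 s.
3. it is turned at least 1.25 rad clockwise while pressed in (value of joint dock_twist above 1.25 rad and z of plug in the frame of dock_mouth below -0.015 m), for 0.2 s.
At the end, for the whole second after the job is handed in: The gripper still holds the orange plug (over 3 N), at rest, upright within 0.12 rad, within 6 mm of the dock opening's middle, the seat pressed over 8 mm (home is 11) and turned over 1.25 rad. The blue plug hangs upright in its pocket (all of step 3 and value of joint dock_press above 0.008 m and horizontal distance between plug and dock_mouth below 0.006 m and angle between plug's own z axis and vertical below 0.12 rad and contact force between the fingers and plug above 3 N and linear speed of plug below 0.02 m/s and height (world z) of spare below 0.035 m and angle between spare's own z axis and vertical below 0.2 rad); the arm keeps its last pose, push and grip.
It fails at once if the blue-grip plug is lifted out of its pocket or tipped (height (world z) of spare above 0.045 m or angle between spare's own z axis and vertical above 0.5 rad).
It fails at once if the spray can, screwdriver or detector is shifted over 30 mm or the can is tipped (distance of any of spray_can, screwdriver, detector from where it was at the start of the episode above 0.03 m or angle between spray_can's own z axis and vertical above 0.5 rad).
It also fails if it takes over 54 s, if anything falls off the work surface, if the arm or the gripper's body presses on something with over 40 N, if the wrist force passes 120 N, or if a joint passes its speed limit or range.

ROBOT

A 6-joint arm with a two-finger parallel gripper is mounted at the origin on the work surface. World frame = base frame: x ahead of the robot, y to its left, z up, the work surface at z = 0. Lengths are in m, angles in rad, forces in N, time in s.
With the tool pointing down it reaches from about 0.35 to 0.975 m from the base axis. Payload 4.9 kg.
Tool frame: the origin (TCP) lies at the very end of the fingers, on their centre line; the grasp point (between the pads) lies 19 mm behind it; x points along the fingers, y is the direction in which the jaws open and shut, and the axes are right-handed (so a half turn about x gives the same grasp; the last joint's range is limited). The gripper opens to 85 mm and grips with 20 to 120 N. Pads are 22 mm wide; open, the fingers measure 114 mm over their backs; the gripper's body (76 mm by 85 mm) begins 54 mm behind the grasp point. The pads swing forward as they close: fully open they stand 13 mm farther back than shut.
Start: joints at [-1.36, 0.053, 1.613, -0, 1.476, -0.119], TCP at [0.202, -0.591, 0.231] pointing down, gripper open.
Joint ranges: [-3.01, 3.01], [-1.01, 2.22], [0.06, 2.58], [-1.02, 4.17], [0.09, 2.62], [-3.14, 3.14]. Speed limits (rad/s): [2.57, 2.57, 3.14, 3.14, 3.14, 3.14].

INTERFACE

Orientations are given as a rotation vector (axis times angle).
In Python, from station import ctrl, get_image, calibration, finish_job, search_frame, cut_out, mark_of gives the robot as it stands. The module is installed in compiled form; this text tells all that it offers.
- The arm moves only by the tool arm_command, never from a script. Its argument "plan" is a list that holds one entry, the list of rows, each a list of 7 numbers: the shift along the tool's x, y, z in m, then the turn, a rotation vector about the tool's x, y, z in degrees, then the finger opening in m, from 0 to 0.0854. A call has 1 to 20 rows; each row shifts and turns the pose as measured when the row begins, along the tool's axes as they then stand; what a row does not reach is not made up. A row lasts 1/12 s, in which the tool goes at most 41.7 mm and 7.16 degrees, less where a joint would pass 70% of its speed; a pose out of reach is approached as far as the arm can. A call with a gripper value outside its range is refused whole. The fingers move at their own pace and stop on an object; "squeeze" is the grip in N (left out, the last holds). Time passes only in rows, so rows that do not move let the fingers close. It gives the time, the measured TCP pose, the force and the opening at its end, in the units of the state.
- ctrl.get_obs(): the state, without advancing time (a new reading comes with each control period).
- get_image(name): name is "side" or "top"; returns the picture (400x640x3 uint8, red, green, blue); there is no depth.
- calibration(name): a dict with "fx", "fy", "cx", "cy" (pixels), "cam_to_world" (4x4, takes a point from camera to world coordinates). Camera axes: x right, y down, z forward; pixel columns grow to the right and rows downward; lengths in m; the calibration is good to about 2 mm. A picture is of the moment at which its call begins. calibration takes no time and is no camera call.
- finish_job(): hands the job in, once; it reports no verdict.
Trained networks look in the newest picture that a camera, given by its name, has taken for a name from the list of things; names that differ only in an ending like _2 or _b are one class to them, and where a whole thing is asked for, a point or a joint stands for the part that bears it (a point fixed in the world has none). Each returns a list of dicts, best first, with "conf" (0 to 1); they miss things now and then, are a little off and sometimes report something else, mostly with a low value. They report only what shows in the picture. A call takes as long as a camera call.
- search_frame(camera, thing): "at" ([x, y, z] in m, in the coordinates of the camera as it stood for that picture, good to about 4 mm: the middle of the surface that is visible of it).
- cut_out(camera, thing): "mask" (400x640 bool, what is visible of it).
- mark_of(camera, thing): "at" ([x, y, z] in m, in the coordinates of the camera as it stood for that picture, good to about 4 mm: a listed point, or the origin of a listed thing).
The state is a dict: "t": time; "q": joint angles; "dq": joint speeds; "effort": joint torques, N m; "tool_pos": TCP position; "tool_rot": TCP orientation; "contact_force": force on the tool from outside, world axes, zero at the start; "wrist_torque": the same for the moment, N m; "opening": finger opening in m.
Only numpy, scipy, OpenCV 4.12 (cv2) and the standard library are available. Lean on these libraries where they do the work, as an engineer would, in place of code of your own. Each camera call takes 0.05 s, during which the arm holds its last target. There are 200 camera calls.

## Working session

There is one attempt and no reset: what is moved stays moved. The work goes in short steps, Python scripts to look and compute and a tool call to move; the robot and the scene stay as the last step left them, time stands still between calls to the robot, and variables do not carry over. Pictures are saved under pics/ and viewed, about 8 in all and at most 12, crops included, and the job is handed in when it is done.

Besides the shell and the picture viewer there is one more tool, called after "Call:" as a command line: name --argument value ..., lists and objects as JSON in quotes. arm_command: Moves the arm, as the interface text tells. Its arguments: {"type":"object","properties":{"plan":{"type":"array","items":{"type":"array","items":{"type":"array","items":{"type":"number"}}}},"squeeze":{"type":"number"}},"required":["plan"]}

```bash
mkdir -p pics; cat > h.py <<'E'
import numpy as np, cv2
from scipy.spatial.transform import Rotation as R
from station import *
np.set_printoptions(precision=4,suppress=True)
def w(cam,p):
    T=np.array(calibration(cam)["cam_to_world"]); return T[:3,:3]@np.array(p)+T[:3,3]
def pix(cam,P):
    c=calibration(cam);T=np.linalg.inv(np.array(c["cam_to_world"]));p=T[:3,:3]@np.array(P)+T[:3,3]
    return np.array([c["fx"]*p[0]/p[2]+c["cx"],c["fy"]*p[1]/p[2]+c["cy"]])
def ray(cam,u,v,z):
    c=calibration(cam);T=np.array(c["cam_to_world"]);d=T[:3,:3]@np.array([(u-c["cx"])/c["fx"],(v-c["cy"])/c["fy"],1]);o=T[:3,3]
    return o+d*(z-o[2])/d[2]
def save(cam,name,crop=None,s=1):
    im=get_image(cam)
    j=im if crop is None else im[crop[1]:crop[3],crop[0]:crop[2]]
    j=cv2.resize(j,None,fx=s,fy=s,interpolation=cv2.INTER_CUBIC)
    cv2.imwrite("pics/"+name,j[:,:,::-1]); return im
def st():
    o=ctrl.get_obs(); print(o["t"],o["tool_pos"],R.from_rotvec(o["tool_rot"]).as_matrix(),o["contact_force"],o["opening"],sep="\n"); return o
E
python3 - <<'E'
from h import *
st()
a=save("top","t0.png"); b=save("side","s0.png")
for c in("top","side"):
    T=np.array(calibration(c)["cam_to_world"]);print(c,T[:3,3],T[:3,2],calibration(c)["fx"])
    for n in("cabinet","cabinet_drawer0_handle","dock","dock_mouth","spray_can","screwdriver","detector"):
        print(n,[(w(c,d["at"]),round(d["conf"],2)) for d in mark_of(c,n)[:2]])
E
```

```text
0.0
[ 0.2023 -0.5907  0.2301]
[[-0.0004  0.3238 -0.9461]
 [ 0.0019 -0.9461 -0.3238]
 [-1.     -0.002  -0.0002]]
[-0.5441 -0.8655  0.1099]
0.0855052531890663
top [ 0.4623 -0.0562  1.4972] [ 0.1077 -0.0079 -0.9942] 485.2915760659414
cabinet [(array([0.7188, 0.2511, 0.0003]), 0.67)]
cabinet_drawer0_handle [(array([0.5641, 0.263 , 0.0669]), 0.68)]
dock [(array([ 0.5677, -0.2429,  0.0021]), 0.95), (array([ 0.5678, -0.2446,  0.0519]), 0.58)]
dock_mouth [(array([ 0.5663, -0.2438,  0.0522]), 0.94), (array([ 0.6457, -0.4439,  0.0015]), 0.63)]
spray_can [(array([ 0.6456, -0.441 , -0.0002]), 0.59), (array([ 0.5679, -0.2409,  0.0015]), 0.15)]
screwdriver [(array([ 0.7728, -0.143 ,  0.0015]), 0.53)]
detector [(array([ 0.4863, -0.4433,  0.0052]), 0.69), (array([ 0.7193,  0.2511, -0.0018]), 0.56)]
side [ 0.3301 -0.6097  0.8318] [ 0.3328  0.5406 -0.7727] 401.30496092101504
cabinet [(array([ 0.7209,  0.2478, -0.0005]), 0.8), (array([ 0.7785, -0.1466,  0.0053]), 0.65)]
cabinet_drawer0_handle [(array([0.5663, 0.265 , 0.0682]), 0.79)]
dock [(array([ 0.5654, -0.2471, -0.0032]), 0.91)]
dock_mouth [(array([ 0.5661, -0.2461,  0.0523]), 0.59)]
spray_can [(array([ 0.6457, -0.4466,  0.0007]), 0.93)]
screwdriver [(array([ 0.7762, -0.1439,  0.0036]), 0.87)]
detector [(array([ 0.4859, -0.4429, -0.0015]), 0.69)]
```

View pics/t0.png

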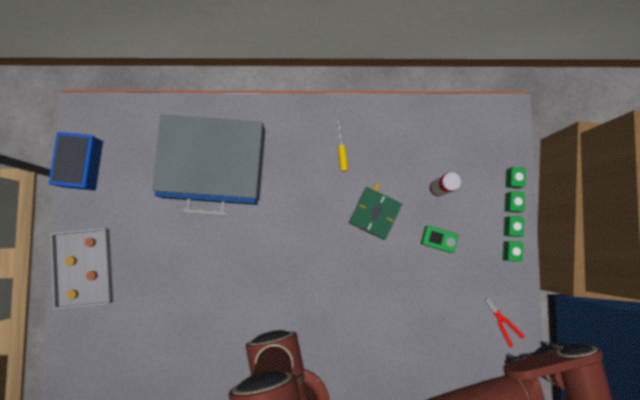

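View pics/s0.png

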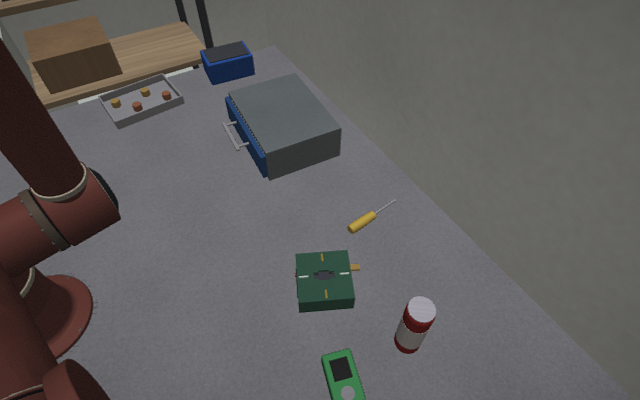

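The top view shows the cabinet at (210,155) with its handle bar from (185,211) to (226,213), and the dock at (376,212) with white ticks at about (383,198) and (369,227). The side view agrees: cabinet (285,125), dock (324,275). Next I'll measure the yaws.

```bash
python3 - <<'E'
from h import *
for c in("top","side"):
    im=get_image(c).astype(int)
    m=cut_out(c,"dock")[0]["mask"]
    u0,v0=pix(c,[.566,-.245,.05]); 
    V,U=np.nonzero(m); V2,U2=np.mgrid[0:400,0:640]
    near=cv2.dilate(m.astype(np.uint8),np.ones((3,3)))>0
    wh=near&(im.min(2)>110)
    n,l,s,cen=cv2.connectedComponentsWithStats(wh.astype(np.uint8))
    for i in range(1,n):
        if s[i,4]>3: print(c,"white",s[i,4],cen[i],ray(c,*cen[i],.05))
    ye=near&(im[:,:,0]-im[:,:,2]>60)
    n,l,s,cen=cv2.connectedComponentsWithStats(ye.astype(np.uint8))
    for i in range(1,n):
        if s[i,4]>3: print(c,"yellow",s[i,4],cen[i],ray(c,*cen[i],.05))
    r=cut_out(c,"cabinet")
    m=r[0]["mask"]; 
    g=(m&(abs(im[:,:,2]-im[:,:,0])<30)).astype(np.uint8)
    g=cv2.morphologyEx(g,cv2.MORPH_OPEN,np.ones((5,5)))
    k=max(cv2.findContours(g,0,1)[0],key=cv2.contourArea)
    P=np.array([ray(c,*p[0],.105)[:2] for p in k],np.float32)
    print(c,"cab",r[0]["conf"],cv2.minAreaRect(P))
    r=cut_out(c,"cabinet_drawer0_handle")
    for d in r[:2]:
        V,U=np.nonzero(d["mask"]);print("handle",d["conf"],len(U),U.min(),U.max(),V.min(),V.max())
    # blue front top edge (z=.093)
    b=(im[:,:,2]-im[:,:,0]>50)&m; V,U=np.nonzero(b)
    if len(U): print("blue",np.polyfit(*np.array([ray(c,u,V[U==u].max(),0.03)[:2] for u in np.unique(U)])[:,::-1].T,1))
E
```

```text
top white 9 [371.1111 186.4444] [ 0.6436 -0.2313  0.05  ]
top white 16 [360.5625 193.5   ] [ 0.6222 -0.1993  0.05  ]
top white 11 [382. 199.] [ 0.6057 -0.2635  0.05  ]
top white 6 [354.  207.5] [ 0.58   -0.1793  0.05  ]
top white 4 [398.5 213.5] [ 0.5621 -0.3123  0.05  ]
top white 17 [393.1765 225.    ] [ 0.5278 -0.2958  0.05  ]
top white 11 [369.1818 226.    ] [ 0.5247 -0.2242  0.05  ]
top white 5 [356.4 227.8] [ 0.5193 -0.186   0.05  ]
top white 8 [376.5 237.5] [ 0.4906 -0.2456  0.05  ]
top yellow 28 [376.0714 186.8929] [ 0.6422 -0.2462  0.05  ]
top yellow 7 [362.5714 206.1429] [ 0.5841 -0.205   0.05  ]
top yellow 6 [389.3333 219.1667] [ 0.5452 -0.2846  0.05  ]
top cab 0.7 ((0.7288010716438293, 0.2462698221206665), (0.31789255142211914, 0.22713972628116608), 85.9310302734375)
handle 0.8 944 154 257 191 214
blue [0.0739 0.5866]
side white 7 [342. 249.] [ 0.6371 -0.2123  0.05  ]
side white 21 [349.7619 257.5238] [ 0.6396 -0.2404  0.05  ]
side white 8 [298.75 251.75] [ 0.5485 -0.1675  0.05  ]
side white 13 [306.2308 251.3077] [ 0.5637 -0.1753  0.05  ]
side white 7 [316. 251.] [ 0.5832 -0.1861  0.05  ]
side white 10 [327.5 250. ] [ 0.6072 -0.1974  0.05  ]
side white 21 [353.2381 278.4286] [ 0.6166 -0.288   0.05  ]
side white 15 [344.3333 272.8667] [ 0.6075 -0.2666  0.05  ]
side white 14 [302.2857 276.3571] [ 0.5242 -0.2264  0.05  ]
side white 5 [355. 292.] [ 0.6016 -0.3166  0.05  ]
side white 5 [355. 303.] [ 0.5874 -0.3373  0.05  ]
side white 8 [330.25  310.875] [ 0.5339 -0.3252  0.05  ]
side yellow 11 [321.6364 256.5455] [ 0.5866 -0.2054  0.05  ]
side yellow 47 [354.4255 266.4468] [ 0.6356 -0.2648  0.05  ]
side yellow 4 [295.  274.5] [ 0.5128 -0.2142  0.05  ]
side yellow 11 [325.7273 292.8182] [ 0.5473 -0.286   0.05  ]
side cab 0.83 ((0.715653657913208, 0.20406672358512878), (0.3949953019618988, 0.25028878450393677), 84.87661743164062)
handle 0.79 1082 225 267 97 176
blue [0.0576 0.6078]
```

Call:
arm_command --plan '[[[0,0,0,-6.7,0,0,0.028],[0,0,0,-6.7,0,0,0.028],[0,0,0,-6.7,0,0,0.028],[0,0,0,-6.7,0,0,0.028],[0,0,0,-6.7,0,0,0.028],[0,0,0,-6.7,0,0,0.028],[0,0,0,-6.7,0,0,0.028],[0,0,0,-6.7,0,0,0.028],[0,0,0,-6.7,0,0,0.028],[0,0,0,-6.7,0,0,0.028],[0,0.011,-0.033,0,0,0,0.028],[0,0.011,-0.033,0,0,0,0.028],[0,0.011,-0.033,0,0,0,0.028],[0,0.011,-0.033,0,0,0,0.028],[0,0.011,-0.033,0,0,0,0.028],[0,0.011,-0.033,0,0,0,0.028],[0,0.011,-0.033,0,0,0,0.028],[0,0.011,-0.033,0,0,0,0.028],[0,0.011,-0.033,0,0,0,0.028],[0,0.011,-0.033,0,0,0,0.028]]]'

```text
t: 2.87
tool_pos: [0.3179, -0.2549, 0.2296]
tool_rot: [1.226, 1.197, -1.226]
contact_force: [0.9, 0.3, -0.2]
opening: 0.0281
```

Call:
arm_command --plan '[[[0,0.0121,-0.0316,0,0,0,0.028],[0,0.0121,-0.0316,0,0,0,0.028],[0,0.0121,-0.0316,0,0,0,0.028],[0,0.0121,-0.0316,0,0,0,0.028],[0,0.0121,-0.0316,0,0,0,0.028],[0,0.0121,-0.0316,0,0,0,0.028],[0,0.0121,-0.0316,0,0,0,0.028],[0,0.0121,-0.0316,0,0,0,0.028],[0,0.0121,-0.0316,0,0,0,0.028],[0,0.0121,-0.0316,0,0,0,0.028],[0,0.0121,-0.0316,0,0,0,0.028],[0,0.0121,-0.0316,0,0,0,0.028],[0,0.0121,-0.0316,0,0,0,0.028],[0,0.0121,-0.0316,0,0,0,0.028],[0,0.0121,-0.0316,0,0,0,0.028],[0,0.0121,-0.0316,0,0,0,0.028],[0,0.0121,-0.0316,0,0,0,0.028],[0,0,0,0,0,0,0.028]]]'

```text
t: 4.37
tool_pos: [0.5424, 0.313, 0.2327]
tool_rot: [1.226, 1.185, -1.211]
contact_force: [-2.0, -0.8, 0.3]
opening: 0.028
```

```bash
cat >> h.py <<'E'
def go(p,yaw):
    """shift (mm) and turn (deg) in present tool axes to TCP p, tool down with y axis at yaw (deg)"""
    o=ctrl.get_obs();M=R.from_rotvec(o["tool_rot"]).as_matrix();a=np.radians(yaw)
    x=np.array([0,0,-1.]);y=np.array([np.cos(a),np.sin(a),0]);N=np.c_[x,y,np.cross(x,y)]
    print("t",o["t"],"pos",o["tool_pos"],"yaw",np.degrees(np.arctan2(M[1,1],M[0,1])),"q6",o["q"][5],"F",o["contact_force"],"op",o["opening"])
    print("shift mm",1e3*M.T@(np.array(p)-o["tool_pos"]),"turn deg",np.degrees(R.from_matrix(M.T@N).as_rotvec()))
E
python3 - <<'E'
from h import *
for c in("top","side"):
    get_image(c);print([(w(c,d["at"]),round(d["conf"],2)) for d in mark_of(c,"cabinet_drawer0_handle")[:2]],[(w(c,d["at"]),round(d["conf"],2)) for d in mark_of(c,"cabinet")[:2]])
go([.5652,.264,.048],-4.5)
save("side","s1.png",(180,40,400,220),3)
E
```

```text
[(array([0.5651, 0.2595, 0.0681]), 0.58)] [(array([ 0.7188,  0.2525, -0.0023]), 0.98)]
[(array([0.5652, 0.2607, 0.0694]), 0.61)] [(array([0.7226, 0.2474, 0.0007]), 0.88)]
t 4.6667 pos [0.5414 0.3074 0.2338] yaw -1.2390431221278082 q6 0.4258968227251851 F [-1.4271  0.4277 -0.6572] op 0.02778164802501204
shift mm [186.5294  21.3262  41.7145] turn deg [ 3.2576  0.329  -1.0556]
```

View pics/s1.png

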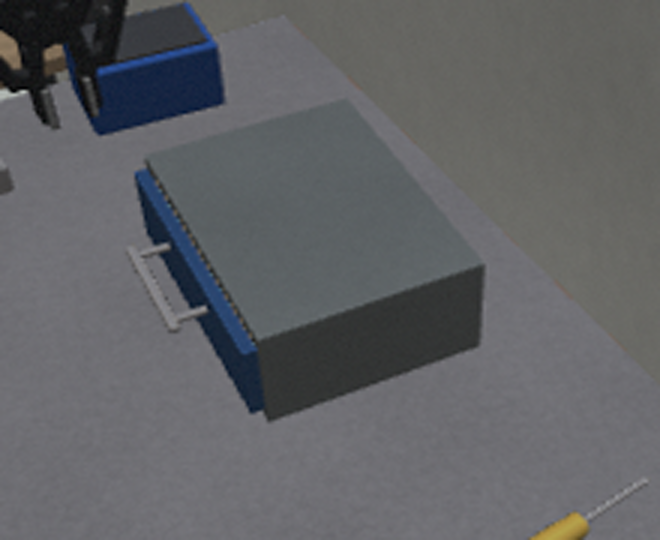

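The cabinet is shut and clear, with the fingers above and left of the handle (bar at about crop (155,290)). I'll align over the bar and come partway down.

Call:
arm_command --plan '[[[0,0.0107,0.0217,1.6,0.16,-0.53,0.028],[0,0.0107,0.0217,1.6,0.16,-0.53,0.028],[0.02,0,0,0,0,0,0.028],[0.02,0,0,0,0,0,0.028],[0.02,0,0,0,0,0,0.028],[0.02,0,0,0,0,0,0.028],[0.01,0,0,0,0,0,0.028],[0,0,0,0,0,0,0.028]]]'

```text
t: 5.38
tool_pos: [0.5638, 0.2542, 0.1481]
tool_rot: [1.284, 1.16, -1.266]
contact_force: [0.2, -0.1, -0.2]
opening: 0.028
```

```bash
python3 - <<'E'
from h import *
go([.5652,.262,.048],-4.5)
E
```

```text
t 5.3833 pos [0.5638 0.2542 0.1481] yaw -5.196578653508225 q6 0.39386074125522885 F [ 0.1862 -0.1372 -0.2486] op 0.027991838089219692
shift mm [100.1682  -0.3363  -7.4886] turn deg [-0.6952 -0.2547 -0.607 ]
```

Call:
arm_command --plan '[[[0,0,-0.007,-0.7,-0.25,-0.6,0.028],[0.02,0,0,0,0,0,0.028],[0.02,0,0,0,0,0,0.028],[0.02,0,0,0,0,0,0.028],[0.02,0,0,0,0,0,0.028],[0.015,0,0,0,0,0,0.028],[0.004,0,0,0,0,0,0.028],[0,0,0,0,0,0,0.028]]]'

```text
t: 6.05
tool_pos: [0.5728, 0.266, 0.0599]
tool_rot: [1.278, 1.166, -1.249]
contact_force: [-0.5, 0.4, 0.0]
opening: 0.0281
```

```bash
python3 - <<'E'
from h import *
go([.5652,.262,.048],-4.5)
E
```

```text
t 6.05 pos [0.5728 0.266  0.0599] yaw -4.331986685428328 q6 0.39125988164741043 F [-0.4763  0.393   0.0359] op 0.028053872355971208
shift mm [11.7349 -7.491   4.6839] turn deg [ 0.1717 -0.4708 -0.9087]
```

Call:
arm_command --plan '[[[0,-0.0075,0.002,0,-0.4,-0.5,0.028],[0.006,0,0,0,0,0,0.028],[0.006,0,0,0,0,0,0.028],[0,0,0,0,0,0,0]]]' --squeeze 40

```text
t: 6.38
tool_pos: [0.5682, 0.2663, 0.0529]
tool_rot: [1.273, 1.165, -1.251]
contact_force: [-0.3, 0.2, -0.5]
opening: 0.0169
```

Call:
arm_command --plan '[[[0,0,0,0,0,0,0],[0,0,0,0,0,0,0],[0,0,0,0,0,0,0],[0,0,0,0,0,0,0]]]'

```text
t: 6.72
tool_pos: [0.5653, 0.2665, 0.0531]
tool_rot: [1.269, 1.17, -1.257]
contact_force: [0.3, 0.3, -1.4]
opening: 0.0096
```

Call:
arm_command --plan '[[[0,-0.006,0,0,0,0,0],[0,-0.012,0,0,0,0,0],[0,-0.012,0,0,0,0,0],[0,-0.012,0,0,0,0,0],[0,-0.012,0,0,0,0,0],[0,-0.012,0,0,0,0,0],[0,-0.012,0,0,0,0,0],[0,-0.012,0,0,0,0,0],[0,-0.012,0,0,0,0,0],[0,-0.012,0,0,0,0,0],[0,-0.012,0,0,0,0,0],[0,-0.012,0,0,0,0,0],[0,-0.012,0,0,0,0,0],[0,0,0,0,0,0,0],[0,0,0,0,0,0,0],[0,0,0,0,0,0,0]]]'

```text
t: 8.05
tool_pos: [0.4069, 0.2779, 0.0531]
tool_rot: [1.278, 1.162, -1.243]
contact_force: [-0.2, -0.1, -2.5]
opening: 0.0098
```

```bash
python3 - <<'E'
from h import *
go([.42,.274,.2],-4.5)
save("side","s2.png",(130,60,370,240),3)
for c in("top","side"):
    get_image(c)
    for n in("plug","spare","cabinet_drawer0_handle"):
        print(c,n,[(w(c,d["at"]),round(d["conf"],2)) for d in mark_of(c,n)[:2]])
E
```

```text
t 8.05 pos [0.4069 0.2779 0.0531] yaw -4.198488009412657 q6 0.5260419247857899 F [-0.1883 -0.1208 -2.4866] op 0.009779966985637458
shift mm [-146.5861   16.511     1.8671] turn deg [ 0.3059 -0.4063 -1.2439]
top plug [(array([0.5168, 0.3269, 0.0254]), 0.66), (array([0.5043, 0.2051, 0.0208]), 0.43)]
top spare [(array([0.5065, 0.2028, 0.0199]), 0.59)]
top cabinet_drawer0_handle [(array([0.4061, 0.2709, 0.066 ]), 0.62)]
side plug [(array([0.5191, 0.33  , 0.0233]), 0.79), (array([ 0.777 , -0.1456,  0.0053]), 0.56)]
side spare [(array([0.5063, 0.2068, 0.025 ]), 0.92)]
side cabinet_drawer0_handle [(array([0.407 , 0.2708, 0.0688]), 0.76)]
```

View pics/s2.png

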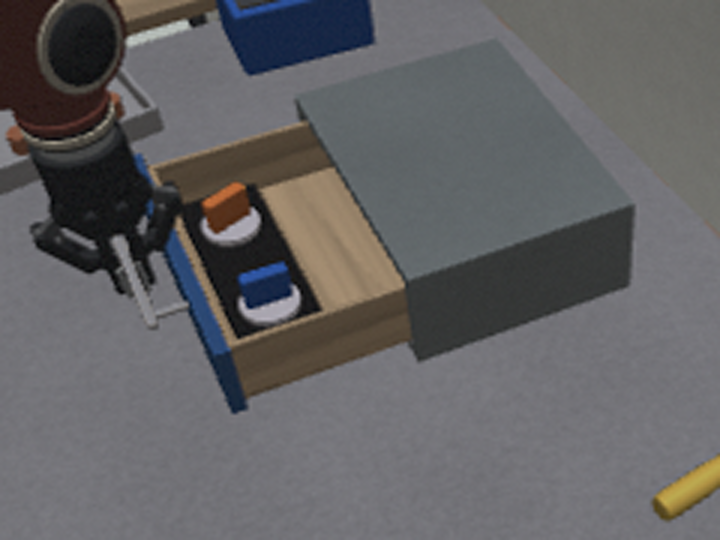

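The drawer is open about 158 mm, with the orange plug at crop (228,212) in the far pocket and the blue one at (265,285). I'll release the bar and rise.

Call:
arm_command --plan '[[[0,0,0,0,0,0,0.028],[0,0,0,0,0,0,0.028],[0,0,0,0,0,0,0.028],[-0.01,0,0,0,0,0,0.028],[-0.02,0,0,0,0,0,0.028],[-0.03,0,0,0,0,0,0.028],[-0.03,0,0,0,0,0,0.028],[-0.03,0,0,0,0,0,0.028],[-0.03,0,0,0,0,0,0.028],[0,0,0,0,0,0,0.028]]]'

```text
t: 9.33
tool_pos: [0.4041, 0.2759, 0.2131]
tool_rot: [1.278, 1.159, -1.244]
contact_force: [0.6, 0.2, 0.1]
opening: 0.0281
```

```bash
python3 - <<'E'
from h import *
go([.42,.274,.2],-4.5)
im=save("top","t3.png",(120,100,280,220),5)
P={}
for c in("top","side"):
    im=get_image(c).astype(int)
    for n in("plug","spare"):
        print(c,n,[(w(c,d["at"]),round(d["conf"],2)) for d in mark_of(c,n)[:2]])
    o=(im[:,:,0]-im[:,:,2]>80)
    u,v=pix(c,[.518,.3285,.07]);V,U=np.nonzero(o);k=np.hypot(U-u,V-v)<14;U,V=U[k],V[k]
    z=.085 if c=="top" else .075
    Q=np.array([ray(c,a,b,z)[:2] for a,b in zip(U,V)])
    if len(Q)>4:
        e,E=np.linalg.eigh(np.cov(Q.T));print(c,"grip",len(Q),Q.mean(0),"yaw",np.degrees(np.arctan2(E[1,1],E[0,1])),np.sqrt(e*12),cv2.minAreaRect(Q.astype(np.float32)))
E
```

```text
t 9.3333 pos [0.4041 0.2759 0.2131] yaw -4.270815939122018 q6 0.5263359866170995 F [0.6408 0.2322 0.1019] op 0.02814126473843878
shift mm [13.4627 15.6691  0.8155] turn deg [ 0.2325 -0.2908 -1.3249]
top plug [(array([0.5139, 0.3268, 0.0218]), 0.69), (array([ 0.4881, -0.4391,  0.0002]), 0.33)]
top spare [(array([0.5057, 0.203 , 0.0213]), 0.84)]
top grip 75 [0.5158 0.3251] yaw -159.69568643789006 [0.015  0.0421] ((0.5162742733955383, 0.3250412940979004), (0.04241813346743584, 0.01510719582438469), 18.319643020629883)
side plug [(array([0.5198, 0.3229, 0.0233]), 0.83)]
side spare [(array([0.5065, 0.2082, 0.0246]), 0.87)]
side grip 49 [0.519 0.334] yaw -162.22369832846508 [0.0145 0.043 ] ((0.5191133618354797, 0.3340960443019867), (0.042490798979997635, 0.014189047738909721), 16.964473724365234)
```

View pics/t3.png

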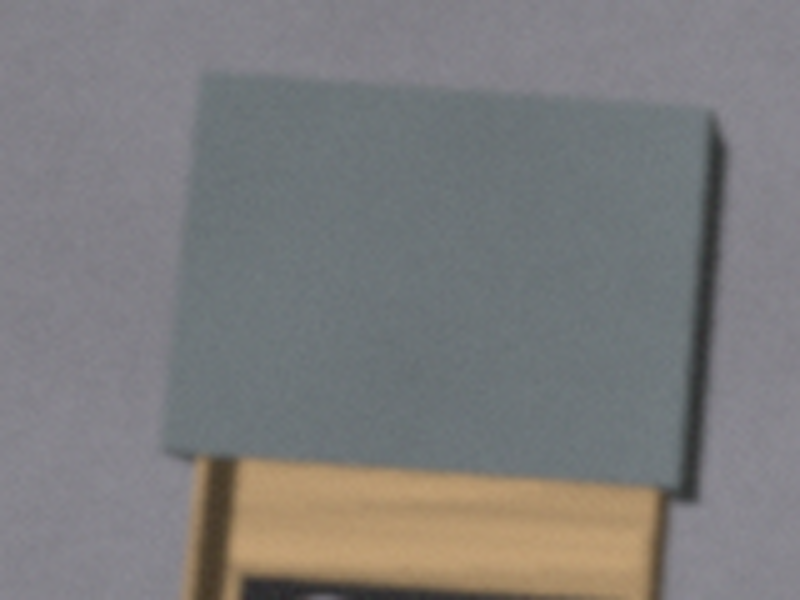

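Crop missed the plugs (only the cabinet and the drawer's back part show), but the colour fit gives a grip of 42×15 mm, matching 44×14, with yaw about 19.5°. I'll go above it.

Call:
arm_command --plan '[[[0,0.0217,-0.0117,0,0,0,0.05],[0,0.0217,-0.0117,0,0,0,0.05],[0,0.0217,-0.0117,0,0,0,0.05],[0,0.0217,-0.0117,0,0,0,0.05],[0,0.0217,-0.0117,0,0,0,0.05],[0,0,0,-6.8,0,0,0.05],[0,0,0,-6.8,0,0,0.05],[0,0,0,-6.8,0,0,0.05],[0,0,0,-6.8,0,0,0.05],[0,0,0,-6.8,0,0,0.05],[0,0,0,-6.8,0,0,0.05],[0,0,0,-6.8,0,0,0.05],[0,0,0,-6.8,0,0,0.05],[0,0,0,-6.8,0,0,0.05],[0,0,0,-6.8,0,0,0.05],[0,0,0,-6.8,0,0,0.05],[0,0,0,-6.8,0,0,0.05],[0,0,0,-6.8,0,0,0.05],[0,0,0,-6.8,0,0,0.05],[0,0,0,-6.8,0,0,0.05]]]'

```text
t: 11.35
tool_pos: [0.504, 0.3193, 0.1644]
tool_rot: [-0.195, 1.613, 0.156]
contact_force: [-0.4, -0.6, -0.3]
opening: 0.0501
```

```bash
python3 - <<'E'
from h import *
go([.5165,.326,.15],109.5)
E
```

```text
t 11.35 pos [0.504  0.3193 0.1644] yaw 102.75554399897376 q6 -1.3479882450843623 F [-0.4188 -0.6053 -0.3   ] op 0.05010189552597355
shift mm [13.5946  4.1079 14.3594] turn deg [-6.7719 -3.0436  0.9429]
```

Call:
arm_command --plan '[[[0.005,0.002,0.007,-3.4,-1.5,0.5,0.05],[0.005,0.002,0.007,-3.4,-1.5,0.5,0.05],[0,0,0,0,0,0,0.05],[0,0,0,0,0,0,0.05]]]'

```text
t: 11.68
tool_pos: [0.5138, 0.3252, 0.1471]
tool_rot: [-0.275, 1.563, 0.273]
contact_force: [0.5, -0.6, 0.2]
opening: 0.0498
```

```bash
python3 - <<'E'
from h import *
go([.5165,.326,.055],109.5)
E
```

```text
t 11.6833 pos [0.5138 0.3252 0.1471] yaw 109.9992885975592 q6 -1.4788563948245226 F [ 0.4568 -0.6354  0.1689] op 0.04977724232806529
shift mm [92.0398 -0.2245  3.6863] turn deg [ 0.4994 -0.5572 -0.0255]
```

Call:
arm_command --plan '[[[0,0,0.003,0,-0.5,0,0.05],[0.018,0,0,0,0,0,0.05],[0.018,0,0,0,0,0,0.05],[0.018,0,0,0,0,0,0.05],[0.014,0,0,0,0,0,0.05],[0,0,0,0,0,0,0.05]]]'

```text
t: 12.18
tool_pos: [0.5174, 0.3265, 0.0774]
tool_rot: [-0.269, 1.554, 0.268]
contact_force: [-0.8, -0.2, -0.1]
opening: 0.0497
```

```bash
python3 - <<'E'
from h import *
save("side","s4.png",(140,80,300,200),5)
go([.5165,.326,.055],109.5)
E
```

```text
t 12.2333 pos [0.518  0.3268 0.0787] yaw 109.5965914033751 q6 -1.4713156391301614 F [-0.1019 -0.4819  0.3668] op 0.05014393337786632
shift mm [23.6776 -0.2034 -1.7084] turn deg [0.0966 0.0873 0.0053]
```

View pics/s4.png

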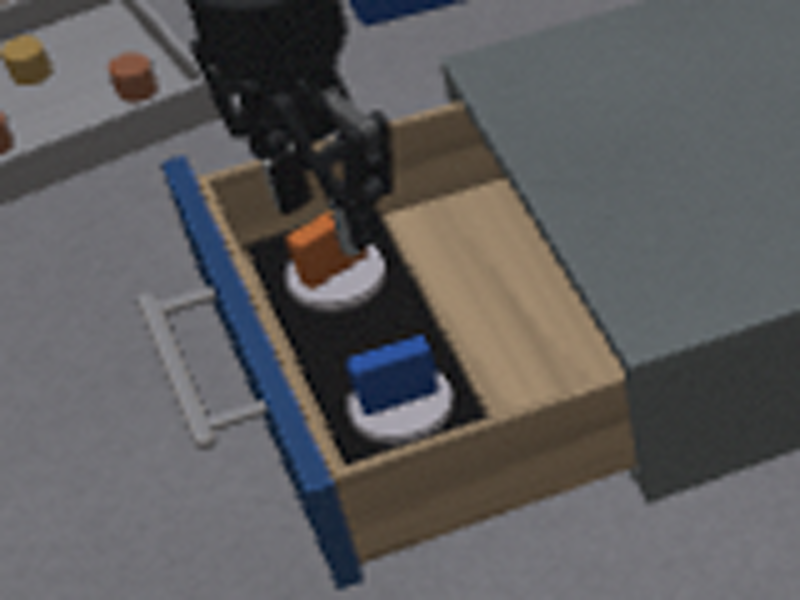

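The fingers straddle the orange grip (tip at crop (355,240)) and the blue plug is untouched. I'll descend and grip.

Call:
arm_command --plan '[[[0.012,0,-0.0015,0,0,0,0.05],[0.01,0,0,0,0,0,0.05],[0.002,0,0,0,0,0,0.05],[0,0,0,0,0,0,0.0],[0,0,0,0,0,0,0.0],[0,0,0,0,0,0,0.0],[0,0,0,0,0,0,0.0],[0,0,0,0,0,0,0.0],[0,0,0,0,0,0,0.0],[0,0,0,0,0,0,0.0],[0,0,0,0,0,0,0.0]]]' --squeeze 60

```text
t: 13.15
tool_pos: [0.5196, 0.3278, 0.0579]
tool_rot: [-0.265, 1.545, 0.269]
contact_force: [0.6, -0.6, -1.0]
opening: 0.0129
```

```bash
python3 - <<'E'
from h import *
go([.5165,.326,.21],109.5)
E
```

```text
t 13.15 pos [0.5196 0.3278 0.0579] yaw 109.51292153696139 q6 -1.469342179391075 F [ 0.5658 -0.5911 -0.9931] op 0.012885587145783294
shift mm [-152.1352   -0.5296   -2.095 ] turn deg [ 0.0128  0.5464 -0.0319]
```

Call:
arm_command --plan '[[[-0.01,0,0,0,0,0,0],[-0.02,0,0,0,0,0,0],[-0.025,0,0,0,0,0,0],[-0.025,0,0,0,0,0,0],[-0.025,0,0,0,0,0,0],[-0.025,0,0,0,0,0,0],[-0.02,0,0,0,0,0,0],[0,0,0,0,0,0,0],[0,0,0,0,0,0,0]]]' --squeeze 100

```text
t: 13.9
tool_pos: [0.517, 0.3266, 0.2176]
tool_rot: [-0.265, 1.546, 0.268]
contact_force: [1.2, 0.2, -1.2]
opening: 0.0125
```

```bash
python3 - <<'E'
from h import *
go([.5657,-.2452,.16],64)
for c in("top","side"):
    get_image(c)
    for n in("plug","spare"):
        print(c,n,[(w(c,d["at"]),round(d["conf"],2)) for d in mark_of(c,n)[:2]])
E
```

```text
t 13.9 pos [0.517  0.3266 0.2176] yaw 109.50923255726642 q6 -1.4693262402289302 F [ 1.2057  0.2035 -1.233 ] op 0.012450447791237083
shift mm [  56.1509 -555.2607 -145.5269] turn deg [45.5089  0.434  -0.214 ]
top plug [(array([0.5136, 0.3269, 0.1855]), 0.62), (array([ 0.5635, -0.2405,  0.0002]), 0.5)]
top spare []
side plug [(array([0.5156, 0.3246, 0.1793]), 0.64), (array([ 0.5697, -0.2488, -0.0008]), 0.4)]
side spare [(array([0.5082, 0.2068, 0.0256]), 0.74)]
```

Call:
arm_command --plan '[[[0,0,0,6.5,0,0,0],[0,0,0,6.5,0,0,0],[0,0,0,6.5,0,0,0],[0,0,0,6.5,0,0,0],[0,0,0,6.5,0,0,0],[0,0,0,6.5,0,0,0],[0,0,0,6.5,0,0,0],[0,-0.015,0.009,0,0,0,0],[0,-0.029,0.0173,0,0,0,0],[0,-0.029,0.0173,0,0,0,0],[0,-0.029,0.0173,0,0,0,0],[0,-0.029,0.0173,0,0,0,0],[0,-0.029,0.0173,0,0,0,0],[0,-0.029,0.0173,0,0,0,0],[0,-0.029,0.0173,0,0,0,0],[0,-0.029,0.0173,0,0,0,0],[0,-0.029,0.0173,0,0,0,0],[0,-0.029,0.0173,0,0,0,0],[0,-0.029,0.0173,0,0,0,0],[0,0,0,0,0,0,0]]]'

```text
t: 15.87
tool_pos: [0.5215, -0.0801, 0.1874]
tool_rot: [0.37, 1.573, -0.399]
contact_force: [-0.5, 0.2, -1.0]
opening: 0.0124
```

```bash
python3 - <<'E'
from h import *
go([.5657,-.2452,.16],64)
E
```

```text
t 15.8667 pos [ 0.5215 -0.0801  0.1874] yaw 62.075007385189366 q6 -1.3630616296946707 F [-0.4549  0.2226 -1.046 ] op 0.012409720291505203
shift mm [  27.1221 -124.3726  117.2313] turn deg [-1.9485 -1.8074  1.4987]
```

Call:
arm_command --plan '[[[0,-0.02,0.019,-0.3,-0.3,0.25,0],[0,-0.02,0.019,-0.3,-0.3,0.25,0],[0,-0.02,0.019,-0.3,-0.3,0.25,0],[0,-0.02,0.019,-0.3,-0.3,0.25,0],[0,-0.02,0.019,-0.3,-0.3,0.25,0],[0,-0.02,0.019,-0.3,-0.3,0.25,0],[0,0,0,0,0,0,0],[0,0,0,0,0,0,0]]]'

```text
t: 16.53
tool_pos: [0.5654, -0.2434, 0.1754]
tool_rot: [0.366, 1.555, -0.354]
contact_force: [-0.7, 0.7, -1.4]
opening: 0.0124
```

```bash
python3 - <<'E'
from h import *
go([.5657,-.2452,.13],64)
E
```

```text
t 16.5333 pos [ 0.5654 -0.2434  0.1754] yaw 63.77785604170398 q6 -1.6422885200325927 F [-0.6967  0.6931 -1.3574] op 0.01238722521750009
shift mm [45.3975 -1.7008  1.798 ] turn deg [-0.2203 -0.9076 -0.2312]
```

Call:
arm_command --plan '[[[0.012,-0.001,0.001,-0.2,-0.9,-0.2,0],[0.018,0,0,0,0,0,0],[0.018,0,0,0,0,0,0],[0.014,0,0,0,0,0,0],[0,0,0,0,0,0,0],[0,0,0,0,0,0,0]]]'

```text
t: 17.03
tool_pos: [0.5644, -0.2378, 0.108]
tool_rot: [0.356, 1.547, -0.351]
contact_force: [0.3, -0.0, -0.5]
opening: 0.0121
```

```bash
python3 - <<'E'
from h import *
go([.5657,-.2452,.08],64)
save("side","s5.png",(260,190,400,320),5)
for c in("top","side"):
    get_image(c)
    for n in("plug","dock_mouth"):
        print(c,n,[(w(c,d["at"]),round(d["conf"],2)) for d in mark_of(c,n)[:3]])
E
```

```text
t 17.0333 pos [ 0.5644 -0.2378  0.108 ] yaw 64.18880655915741 q6 -1.6419471489683246 F [ 0.3127 -0.0452 -0.4943] op 0.012070686123401909
shift mm [27.9452 -6.2178  4.5565] turn deg [ 0.1892 -0.3387 -0.1365]
top plug [(array([ 0.5611, -0.2383,  0.0719]), 0.42)]
top dock_mouth [(array([ 0.5681, -0.2447,  0.0566]), 0.79)]
side plug []
side dock_mouth [(array([ 0.5665, -0.2435,  0.0551]), 0.79)]
```

View pics/s5.png

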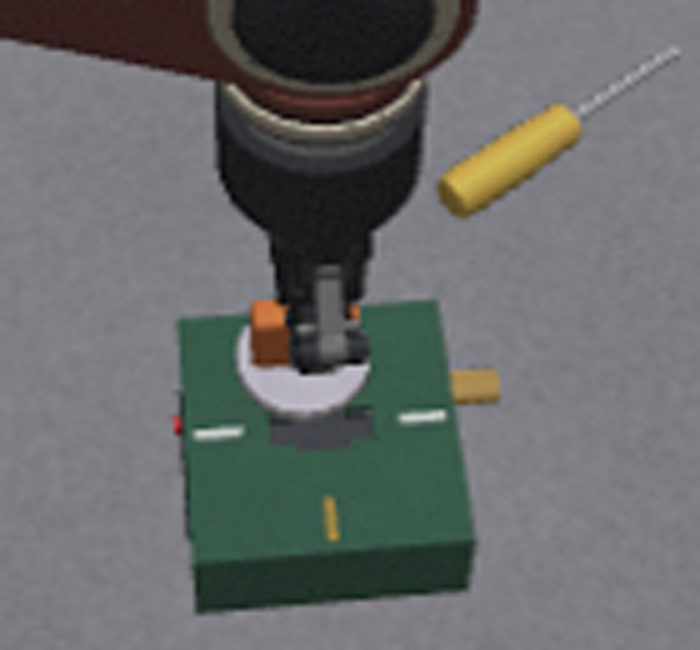

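The side view shows the plug upright above the dock: collar spanning crop u 237–370, slot around (321,428), ticks at (218,433) and (423,416). The plug sits left of the finger axis, so I'll measure that offset.

```bash
python3 - <<'E'
from h import *
o=ctrl.get_obs();t=np.array(o["tool_pos"]);M=R.from_rotvec(o["tool_rot"]).as_matrix()
print("plug-x (tool z)",M[:,2],"tool x",M[:,0])
for c in("top","side"):
    im=get_image(c).astype(int)
    uv=pix(c,t+M[:,0]*.0115); print(c,"axis at collar",uv, "calib mouth",pix(c,[.5658,-.245,.05]))
    V,U=np.mgrid[0:400,0:640]
    wh=(im.min(2)>125)&(np.hypot(U-uv[0],V-uv[1])<22)
    n,l,s,cen=cv2.connectedComponentsWithStats(wh.astype(np.uint8))
    for i in range(1,n):
        if s[i,4]>8:
            print("white",s[i],cen[i])
            k=max(cv2.findContours((l==i).astype(np.uint8),0,1)[0],key=len)
            h=cv2.convexHull(k)
            if len(h)>5: print(cv2.fitEllipse(h))
    og=(im[:,:,0]-im[:,:,2]>70)&(np.hypot(U-uv[0],V-uv[1])<25)
    n,l,s,cen=cv2.connectedComponentsWithStats(og.astype(np.uint8))
    for i in range(1,n): print("orange",s[i],cen[i])
    for k in(-.022,.022,-.028,.028): print(k,pix(c,t+M[:,0]*.0115+M[:,2]*k), pix(c,t-M[:,0]*.027+M[:,2]*k))
E
```

```text
plug-x (tool z) [ 0.8998 -0.4363 -0.0017] tool x [-0.0007  0.0025 -1.    ]
top axis at collar [376.2639 211.1286] calib mouth [375.9942 212.2557]
white [367 212  12  10  45] [371.0667 217.4222]
((373.58831787109375, 216.49609375), (9.469304084777832, 13.668830871582031), 112.1629867553711)
white [368 224   3   5   9] [369.1111 226.2222]
((369.10150146484375, 226.29461669921875), (1.5106921195983887, 4.817523002624512), 23.709678649902344)
orange [371 187  10  12  28] [375.4286 191.9286]
orange [381 189  21  21 156] [390.8013 197.4615]
orange [364 200   9  14  34] [368.2647 205.5882]
orange [382 201   1   1   1] [382. 201.]
orange [361 205   1   1   1] [361. 205.]
orange [394 204   2   2   2] [394.5 204.5]
orange [361 213   3   5   9] [361.8889 215.    ]
orange [356 218   7  11  25] [358.8  222.36]
orange [364 231   2   2   3] [364.3333 231.6667]
orange [367 233   2   2   3] [367.3333 233.6667]
-0.022 [373.0303 217.9676] [374.7558 217.1418]
0.022 [379.4871 204.3114] [381.3877 203.106 ]
-0.028 [372.1466 219.8366] [373.8481 219.0629]
0.028 [380.3644 202.4559] [382.2887 201.1991]
side axis at collar [321.8309 260.7571] calib mouth [323.0077 274.0922]
white [302 241  13  12  76] [308.9474 247.0132]
((309.261962890625, 246.99166870117188), (7.148355960845947, 16.135501861572266), 54.41556167602539)
white [334 244   7   6  27] [336.2963 247.037 ]
((343.2161560058594, 267.98431396484375), (9.226895332336426, 50.856163024902344), 161.2213897705078)
white [308 255  27  18 185] [320.0757 266.1838]
((321.2141418457031, 260.5318603515625), (22.852962493896484, 26.213478088378906), 88.95158386230469)
orange [311 250   7   6  38] [314.0263 252.6316]
orange [331 251   2   2   3] [331.3333 251.6667]
-0.022 [311.4167 261.5769] [311.26   251.7808]
0.022 [332.21 259.94] [332.8123 250.1185]
-0.028 [308.5703 261.801 ] [308.3093 252.0084]
0.028 [335.0346 259.7177] [335.7396 249.8927]
```

Call:
arm_command --plan '[[[0,-0.0062,0.0045,0.2,-0.3,-0.1,0],[0.005,0,0,0,0,0,0],[0.005,0,0,0,0,0,0],[0,0,0,0,0,0,0],[0,0,0,0,0,0,0]]]'

```text
t: 17.9
tool_pos: [0.5672, -0.2487, 0.0995]
tool_rot: [0.357, 1.536, -0.359]
contact_force: [0.6, 0.1, -0.8]
opening: 0.0123
```

```bash
python3 - <<'E'
from h import *
go([.5664,-.2457,.088],64)
E
```

```text
t 17.9 pos [ 0.5672 -0.2487  0.0995] yaw 63.851798521382825 q6 -1.6479336118820622 F [ 0.5549  0.0816 -0.796 ] op 0.012283363876189458
shift mm [11.448   2.3575 -2.1034] turn deg [-0.1482  0.2808  0.0099]
```

Call:
arm_command --plan '[[[0.004,0.002,-0.0018,-0.1,0.2,0,0],[0.003,0,0,0,0,0,0],[0,0,0,0,0,0,0]]]'

```text
t: 18.15
tool_pos: [0.5661, -0.2457, 0.0912]
tool_rot: [0.357, 1.541, -0.357]
contact_force: [-0.0, 0.5, -0.2]
opening: 0.0128
```

```bash
python3 - <<'E'
from h import *
go([.5664,-.2457,.076],64)
E
```

```text
t 18.15 pos [ 0.5661 -0.2457  0.0912] yaw 63.950120853803796 q6 -1.6462272396769475 F [-0.0321  0.4772 -0.2004] op 0.012788601656823304
shift mm [15.1912  0.1839  0.269 ] turn deg [-0.0499  0.0019  0.001 ]
```

Call:
arm_command --plan '[[[0.003,0,0,0,0,0,0],[0.003,0,0,0,0,0,0],[0.003,0,0,0,0,0,0],[0.002,0,0,0,0,0,0]]]'

```text
t: 18.48
tool_pos: [0.5663, -0.2455, 0.0793]
tool_rot: [0.356, 1.541, -0.356]
contact_force: [-0.1, -0.9, -1.2]
opening: 0.0123
```

```bash
python3 - <<'E'
from h import *
go([.5664,-.2457,.065],64)
save("side","s6.png",(270,210,390,310),6)
E
```

```text
t 18.4833 pos [ 0.5663 -0.2455  0.0793] yaw 63.97810346145871 q6 -1.6462258642632108 F [-0.1123 -0.8558 -1.1959] op 0.012292010261261489
shift mm [14.3198 -0.1238  0.2165] turn deg [-0.0219  0.0211  0.0013]
```

View pics/s6.png

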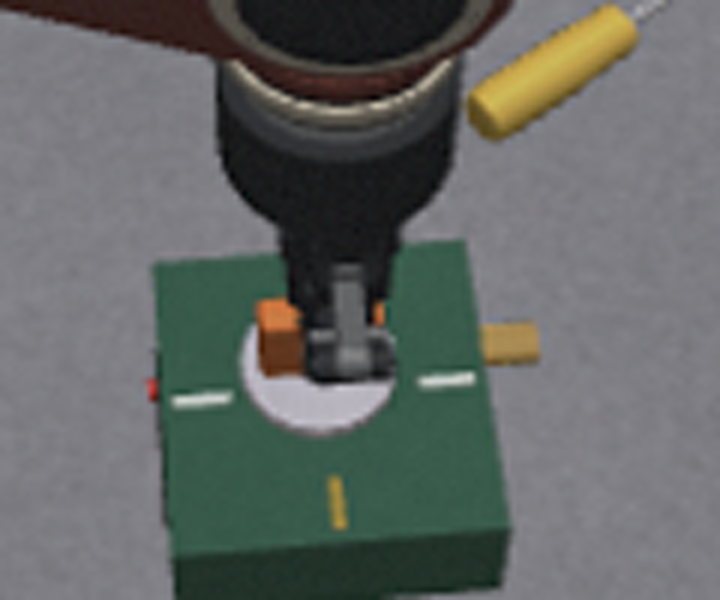

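The plug's collar (crop u 241–397, centre 319) is over the slot centre (ticks' middle 323), and the lugs are in the slot without any contact force. I'll press down.

Call:
arm_command --plan '[[[0.003,0,0.001,0,0,0,0],[0.003,0,0,0,0,0,0],[0.003,0,0,0,0,0,0],[0.002,0,0,0,0,0,0],[0.002,0,0,0,0,0,0]]]'

```text
t: 18.95
tool_pos: [0.5675, -0.2461, 0.0682]
tool_rot: [0.356, 1.542, -0.356]
contact_force: [-3.5, 1.5, 7.6]
opening: 0.0124
```

```bash
python3 - <<'E'
from h import *
go([.5664,-.2457,.065],64)
E
```

```text
t 18.95 pos [ 0.5675 -0.2461  0.0682] yaw 63.987871605640386 q6 -1.6461134868507226 F [-3.5484  1.5166  7.6065] op 0.012404847828670186
shift mm [ 3.1736 -0.1162 -1.1667] turn deg [-0.0121 -0.0452  0.0048]
```

Call:
arm_command --plan '[[[0.002,0,-0.001,0,0,0,0],[0.002,0,0,0,0,0,0],[0.0015,0,0,0,0,0,0],[0.001,0,0,0,0,0,0]]]'

```text
t: 19.28
tool_pos: [0.5676, -0.2462, 0.0669]
tool_rot: [0.356, 1.542, -0.356]
contact_force: [-4.0, 1.1, 7.5]
opening: 0.0123
```

```bash
python3 - <<'E'
from h import *
go([.5664,-.2457,.065],64)
for c in("side",):
    get_image(c); print([(w(c,d["at"]),round(d["conf"],2)) for d in mark_of(c,"plug")[:3]])
E
```

```text
t 19.2833 pos [ 0.5676 -0.2462  0.0669] yaw 64.00424511601467 q6 -1.6461883833535524 F [-4.0225  1.1038  7.491 ] op 0.012349388670614605
shift mm [ 1.9387 -0.1351 -1.3173] turn deg [ 0.0042 -0.0247  0.0173]
[(array([ 0.5643, -0.2444,  0.0356]), 0.54)]
```

Call:
arm_command --plan '[[[0.004,0,-0.002,0,0,0,0],[0.005,0,-0.001,0,0,0,0],[0.005,0,0,0,0,0,0]]]'

```text
t: 19.63
tool_pos: [0.5678, -0.2463, 0.0637]
tool_rot: [0.354, 1.539, -0.356]
contact_force: [-18.2, 8.8, 36.4]
opening: 0.0126
```

```bash
python3 - <<'E'
from h import *
go([.5664,-.2457,.065],64)
E
```

```text
t 19.6333 pos [ 0.5678 -0.2463  0.0637] yaw 64.0289890574715 q6 -1.6465746647300676 F [-18.1878   8.8334  36.3835] op 0.012564324624967056
shift mm [-1.3251 -0.0869 -1.5071] turn deg [0.029  0.1733 0.039 ]
```

Call:
arm_command --plan '[[[0.001,0,-0.004,0,0,0,0],[0.003,0,-0.002,0,0,0,0]]]'

```text
t: 19.8
tool_pos: [0.5673, -0.2461, 0.0674]
tool_rot: [0.351, 1.526, -0.358]
contact_force: [-2.7, 1.7, 7.9]
opening: 0.0124
```

```bash
python3 - <<'E'
from h import *
go([.5664,-.2457,.065],64)
print(ctrl.get_obs()["wrist_torque"])
get_image("side"); print([(w("side",d["at"]),round(d["conf"],2)) for d in mark_of("side","plug")[:3]])
E
```

```text
t 19.8 pos [ 0.5673 -0.2461  0.0674] yaw 64.0312892775341 q6 -1.6473016297568852 F [-2.6677  1.6897  7.8671] op 0.01235270151328067
shift mm [ 2.364  -0.0851 -1.0188] turn deg [0.0317 0.8906 0.0522]
[ 0.3974  0.6237 -0.0161]
[(array([ 0.5659, -0.2467,  0.0343]), 0.67)]
```

Call:
arm_command --plan '[[[0.004,0,-0.001,0,0.8,0,0],[0.004,0,0,0,0,0,0],[0.004,0,0,0,0,0,0],[0.004,0,0,0,0,0,0]]]'

```text
t: 20.23
tool_pos: [0.5687, -0.2468, 0.0637]
tool_rot: [0.353, 1.54, -0.356]
contact_force: [-9.7, 5.2, 20.1]
opening: 0.0119
```

```bash
python3 - <<'E'
from h import *
go([.5668,-.2459,.065],64)
E
```

```text
t 20.2333 pos [ 0.5687 -0.2468  0.0637] yaw 64.0728180996991 q6 -1.6464981810340986 F [-9.739   5.2458 20.0744] op 0.011856400180113339
shift mm [-1.2684 -0.0296 -2.1189] turn deg [0.0729 0.0989 0.0882]
```

Call:
arm_command --plan '[[[0.0035,0,-0.002,0,0,0,0],[0.004,0,-0.001,0,0,0,0],[0.004,0,-0.001,6,0,0,0],[0.004,0,-0.001,6,0,0,0],[0.004,0,-0.001,6,0,0,0],[0.004,0,-0.001,6,0,0,0]]]'

```text
t: 20.73
tool_pos: [0.5696, -0.2488, 0.0637]
tool_rot: [0.684, 1.443, -0.696]
contact_force: [-10.8, 1.5, 19.7]
opening: 0.0124
```

```bash
python3 - <<'E'
from h import *
go([.5668,-.2459,.0637],-26)
print(ctrl.get_obs()["wrist_torque"])
E
```

```text
t 20.7333 pos [ 0.5696 -0.2488  0.0637] yaw 39.2539405430351 q6 -1.211456642652147 F [-10.7535   1.5439  19.7173] op 0.012394763542508168
shift mm [-0.103  -0.3751 -4.038 ] turn deg [65.2525  0.8399 -0.5211]
[0.6056 2.0307 0.1896]
```

Call:
arm_command --plan '[[[0.003,0,-0.004,6,0.4,-0.3,0],[0.003,0,-0.004,6,0,0,0],[0.003,0,-0.003,6,0,0,0],[0.003,-0.001,-0.003,6,0,0,0]]]'

```text
t: 21.07
tool_pos: [0.5668, -0.2492, 0.0653]
tool_rot: [1.003, 1.283, -1.037]
contact_force: [-3.9, -2.9, 9.8]
opening: 0.0121
```

```bash
python3 - <<'E'
from h import *
go([.5668,-.2459,.0637],-26)
print(ctrl.get_obs()["wrist_torque"])
E
```

```text
t 21.0667 pos [ 0.5668 -0.2492  0.0653] yaw 14.173230356140781 q6 -0.7598989417827084 F [-3.8707 -2.8675  9.7537] op 0.012143429814555682
shift mm [ 1.4556  0.8285 -3.2894] turn deg [40.1646  2.0337 -0.9517]
[-0.357   0.9046  0.1151]
```

Call:
arm_command --plan '[[[0.0035,0,-0.003,6.5,1,-0.5,0],[0.0035,0,-0.002,6.5,0.7,-0.3,0],[0.0035,-0.001,-0.002,6.5,0.3,0,0],[0.0035,-0.001,-0.001,6.5,0,0,0]]]'

```text
t: 21.4
tool_pos: [0.5644, -0.2503, 0.0638]
tool_rot: [1.356, 1.082, -1.388]
contact_force: [-9.8, 4.3, 17.4]
opening: 0.0128
```

```bash
python3 - <<'E'
from h import *
go([.5668,-.2459,.0637],-26)
print(ctrl.get_obs()["wrist_torque"])
E
```

```text
t 21.4 pos [ 0.5644 -0.2503  0.0638] yaw -12.980230884019825 q6 -0.2936314223257677 F [-9.7539  4.2837 17.3677] op 0.012814997696608075
shift mm [ 0.0441  1.3168 -4.799 ] turn deg [13.021   1.2046  0.0309]
[1.1007 1.6509 0.2492]
```

Call:
arm_command --plan '[[[0.0035,0,-0.001,6.5,0.6,0,0],[0.0035,0,-0.001,6.5,0.5,0,0],[0.0035,0,0,1.5,0,0,0],[0.0035,0,0,0.5,0,0,0],[0.0035,0,0,0.5,0,0,0]]]'

```text
t: 21.82
tool_pos: [0.5632, -0.2502, 0.0639]
tool_rot: [1.564, 0.93, -1.586]
contact_force: [-9.6, 5.5, 18.3]
opening: 0.0122
```

```bash
python3 - <<'E'
from h import *
go([.5668,-.2459,.0637],-26)
print(ctrl.get_obs()["wrist_torque"])
im=np.hstack([get_image("side")[220:310,280:380],get_image("top")[170:260,330:430]])
cv2.imwrite("pics/f.png",cv2.resize(im,None,fx=4,fy=4,interpolation=cv2.INTER_CUBIC)[:,:,::-1])
for c in("side","top"): print([(w(c,d["at"]),round(d["conf"],2)) for d in mark_of(c,"plug")[:2]],[(w(c,d["at"]),round(d["conf"],2)) for d in mark_of(c,"spare")[:1]])
E
```

```text
t 21.8167 pos [ 0.5632 -0.2502  0.0639] yaw -29.177615532473073 q6 -0.023062161408938565 F [-9.597   5.5047 18.301 ] op 0.012191377294174055
shift mm [ 0.187   1.0029 -5.5217] turn deg [-3.1752  0.4071  0.6499]
[0.9614 1.7102 0.3125]
[(array([ 0.5676, -0.2501,  0.0325]), 0.6)] []
[(array([ 0.5637, -0.2453,  0.0311]), 0.53), (array([ 0.7764, -0.1423,  0.    ]), 0.35)] [(array([0.5007, 0.2032, 0.0221]), 0.6)]
```

View pics/f.png

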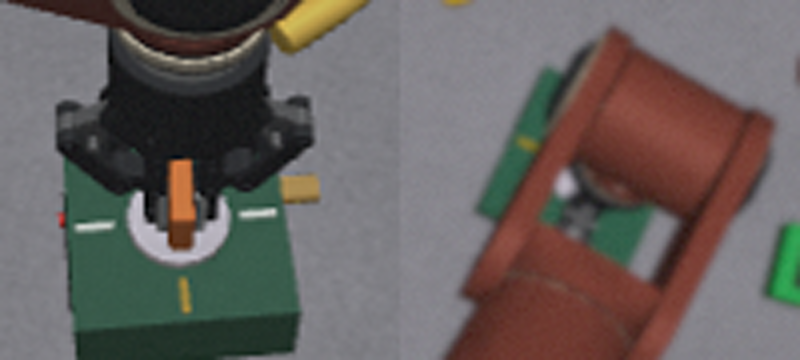

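The side view shows the grip in line with the yellow tick (crop (183,295)). The collar is centred between the white ticks and lies flat on the dock. I'll do one last check that it's holding, then hand in.

```bash
python3 - <<'E'
from h import *
go([.5632,-.2502,.0639],-29.2); print(abs(np.array(ctrl.get_obs()["dq"])).max())
finish_job()
E
```

```text
t 22.1167 pos [ 0.5632 -0.2502  0.064 ] yaw -29.144280783375645 q6 -0.023530682520980655 F [-9.0797  5.2657 18.2111] op 0.012477194230139979
shift mm [ 0.0519 -0.0406 -0.0206] turn deg [0.0581 0.4338 0.6334]
0.001918416804311918
the job is handed in; nothing more can be done
```

I opened the drawer about 158 mm, took out the orange plug, and set it in the dock. I then pressed it home, turned it clockwise, and handed in at t = 22.1 s while still holding it there. `finish_job` gives no verdict, so what follows rests on my own last checks.

- **Press:** about 18 N downward push, with the height unchanged whether I pushed at 20 N or 36 N, so the collar is against the dock. The side view shows it lying flat.
- **Turn:** the gripper turned 93°, and the orange grip points along the yellow tick. I could not read the dock's twist joint directly.
- **Hold:** the jaws are closed on the grip at 12.5 mm opening with a 100 N squeeze. The tool is within 1° of vertical and the arm at rest.
- **Centring:** in the side view the collar is centred between the white ticks to within about 2 mm.
- **Blue plug:** the last detection put it at 22 mm height, so still in its pocket. Only the top camera found it in the final check; the side camera missed it.
- **Other bench items:** no arm path went near the spray can, screwdriver or detector. I did not measure their positions again at the end.

Two things did not quite agree:

- **Plug position:** the two cameras differed by about 6 mm in the final look. The tool's path during the turn fits the plug sitting about 3 mm off the tool axis but centred in the dock.
- **Sideways force:** about 10 N remained while pressing, and I could not remove it.

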